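Flip up the length stop and feed the bar home

ROBOT

A 6-joint arm with a two-finger parallel gripper is mounted at the origin on the work surface. World frame = base frame: x ahead of the robot, y to its left, z up, the work surface at z = 0. Lengths are in m, angles in rad, forces in N, time in s.
With the tool pointing down it reaches from about 0.375 to 0.975 m from the base axis. Payload 3.8 kg.
Tool frame: the origin (TCP) lies at the very end of the fingers, on their centre line; the grasp point (between the pads) lies 19 mm behind it; z points along the fingers, y is the line along which they close (so a half turn about z gives the same grasp; the last joint's range is limited). The gripper opens to 85 mm and grips with 20 to 120 N. Pads are 22 mm wide; open, the fingers measure 114 mm over their backs; the gripper's body (76 mm by 85 mm) begins 54 mm behind the grasp point. The pads swing forward as they close: fully open they stand 13 mm farther back than shut.
Start: joints at [1.265, 0.264, 1.604, -0, 1.274, -0.037], TCP at [0.179, 0.651, 0.231] pointing down, gripper open.
Joint ranges: [-2.63, 2.63], [-0.94, 2.18], [0.31, 2.57], [-1.31, 4.45], [0, 2.66], [-2.55, 2.55]. Speed limits (rad/s): [2.57, 2.57, 3.14, 3.14, 3.14, 3.14].

INTERFACE

Orientations are given as a rotation vector (axis times angle).
In Python, from workcell import monitor, viewer, job gives the robot as it stands. The module is installed in compiled form; this text tells all that it offers.
- The arm moves only by the tool step_arm, never from a script. Its argument "series" is one flat list of numbers, 4 for each row, row after row: the shift along the tool's x, y, z in m, then the turn about the tool's z in rad. A call has 1 to 8 rows; each row is the pose to reach, as a shift and turn from the pose commanded when the call began, along the tool's axes at that moment; what a row does not reach only later rows make up. A row lasts 1/8 s, in which the tool goes at most 62.5 mm and 10.7 degrees, less where a joint would pass 70% of its speed; a pose out of reach is approached as far as the arm can. A call with a gripper value outside its range is refused whole. "gripper" is the opening, from 0 (shut) to 1 (fully open), set as the call begins (left out, the last holds). The fingers move at their own pace and stop on an object; "newtons" is the grip in N (left out, the last holds). Time passes only in rows, so rows that repeat a pose let the fingers close. It gives the time, the measured TCP pose, the force, the opening and the grip force at its end, in the units of the state.
- monitor.read_state(): the state, without advancing time (a new reading comes with each control period).
- viewer.read_camera(name): name is "scene" or "top" or "wrist"; returns a dict with "image" (480x640x3 uint8, red, green, blue), "intrinsics" (3x3 intrinsics, pixels), "T" (4x4, takes a point from camera to world coordinates); the wrist camera has in their place "hand_eye" (4x4, takes a point from camera to tool coordinates, whose origin is the TCP and whose axes are the flange's). Camera axes: x right, y up, looking along -z (the intrinsics and any distortion apply to the point x, -y, -z); pixel columns grow to the right and rows downward; lengths in m; the calibration is good to about 2 mm. A picture is of the moment at which its call begins: read the wrist's pose just before it. There is no depth.
- job.finish_job(): hands the job in; it is judged then, once.
Trained networks look in a picture, given as the dict that the camera call returned (one of the last four; its "shot" number tells which), for a name from the list of things; names that differ only in an ending like _2 or _b are one class to them, and where a whole thing is asked for, a point or a joint stands for the part that bears it (a point fixed in the world has none). Each returns a list of dicts, best first, with "score" (0 to 1); they miss things now and then, are a little off and sometimes report something else, mostly with a low value. They report only what shows in the picture. A call takes as long as a camera call. They do not tell look-alikes from the thing itself.
- viewer.boxes_of(picture, label): "extent" ([centre column, centre row, width, height] in pixels, round what is visible of it).
- viewer.spot_point(picture, label): "point" ([column, row] in pixels: a listed point, or the origin of a listed thing).
The state is a dict: "time": time; "q": joint angles; "joint_vel": joint speeds; "joint_torque": joint torques, N m; "tool_pos": TCP position; "tcp_rot": TCP orientation; "wrist_force": force on the tool from outside, world axes, zero at the start; "torque": the same for the moment, N m; "width": opening from 0.0 (shut) to 1.0 (fully open); "grip_force": force on a finger pad.
Only numpy, scipy, OpenCV 4.12 (cv2) and the standard library are available. Lean on these libraries where they do the work, as an engineer would, in place of code of your own. Each camera call takes 0.05 s, during which the arm holds its last target. There are 200 camera calls.

TASK

On the saw fence, push the counterweighted flip stop up by its cross handle, past its balance point, so that it stays raised by itself. Then push the dark steel box-section bar along the fence, under the raised stop, until its end butts squarely against the fixed end stop. Only push: do not lift the bar, and leave the other things on the table where they are; finish clear of everything.

Things in the scene. Friction and masses are not known exactly. Their poses are not given: they have to be found in the camera images.
- fence: fixed aluminium fence rail, 40 wide (x) x 700 long (y) x 40 mm high, lying across in front of the robot, at a yaw of up to about 0.12 rad. Origin: centre of its underside. Own x points away from the robot, own y along the rail to the robot's left, z up. Its working face is at own x = -20 mm, towards the robot
- end_face (a point): centre of the face of the fixed end stop that the bar must butt against: a dark steel block at the right part of the fence, 55 mm out from the working face, 30 mm along the rail, 52 mm high. The point is 25 mm in front of the working face and 12.5 mm above the table; axes as the fence's; the face looks along own +y (left) towards the bar
- stop_pivot (a point): middle of the flip stop's hinge axis, 60 mm above the table, over the fence; the axis runs parallel to the fence's y. The flip stop's bracket is clamped on the fence top, 50 to 110 mm to the left (own +y) of the end face. Axes as the fence's. This point does not move
- stop_handle (a point): centre of the cross handle at the free end of the flip stop's arm: black sleeve, 18 mm diameter, 80 mm long, spinning freely, parallel to the fence's y, 180 mm from the hinge axis. Lowered, the arm (plate 12 mm wide, 24 deep) slopes up towards the robot at 35 degrees: handle 147 mm on the robot's side of the hinge, 103 mm above it. It rises on an arc up and away from the robot
- stop_arm (a joint): flip stop angle, rad: 0 = lowered (on its limit), 1.3 = fully raised, arm leaning 20 degrees back past upright. A steel counterweight (40 mm diameter) behind the hinge: let go below about 0.55 it falls back to 0, from about 0.65 it swings on by itself to 1.3 and stays; damped. To start it: about 1.5 N square to the arm at the handle (3 N if pushed level), less further up
- stop_foot (a point): fixed point in the lane where the lowered stop's foot bars the way: 45 mm on the robot's side of the fence's centre line, 10 mm above the table, axes as the fence's. The foot is a plate 30 mm in x, 12 mm in y centred here, bottom 6 mm above the table. Raised, it clears the bar by over 40 mm but juts over the lane 80 to 150 mm above the table
- bar: loose dark steel box-section bar with capped ends, 40 (x) x 200 (y) x 25 mm high, about 0.5 kg, lying flat along the fence's working face with a gap of a few mm, left of the flip stop, its front end 10 to 60 mm from the foot. Origin: centre of its underside; own y along its length
- bar_front (a point): centre of the bar's front (right) end face, the one to butt against the end stop
- bar_rear (a point): centre of the bar's rear (left) end face, 12.5 mm above the table: the face to push on
- tape: bystander: tape measure, 60 x 35 x 55 mm high, in front of the fence; origin under its centre
- offcut_a: bystander: square dark steel offcut 50 x 50 x 20 mm high, in front of the fence; origin under its centre
- offcut_b: bystander: steel angle offcut 50 x 50 x 50 mm high, in front of the fence; origin under its centre
- wrench: bystander: wrench lying on the table in front of the fence; origin under its middle
- tin: bystander: steel grease tin, 60 mm diameter, 80 mm high, behind the fence; origin under its centre
- mug: bystander: mug, 76 mm diameter, 90 mm high, behind the fence; origin under its centre
- driver: bystander: screwdriver lying in front of the fence; origin under its middle
Mind the look-alikes: they are no part of the job. Of the things like the bar, leave any that is purple or yellow; of the rest the smaller one is meant.

How it is judged:
On the way:
1. the flip stop is raised, against its upper limit (value of joint stop_arm above 1.2 rad), for 0.2 s.
At the end, for the whole second after the job is handed in: The flip stop is raised (joint above 1.2 rad) and still; the bar lies flat and at rest under it, its front end within 4 mm of the end stop's face and in front of that face (its centre at most 25 mm out from the face's centre), within 0.08 rad of the fence's direction (value of joint stop_arm above 1.2 rad and y of bar_front in the frame of end_face between -0.004 and 0.004 m and x of bar_front in the frame of end_face between -0.025 and 0.012 m and angle between the y axis of bar and the y axis of fence, either way round below 0.08 rad and angle between bar's own z axis and vertical below 0.05 rad and linear speed of bar below 0.01 m/s and velocity of joint stop_arm below 0.05 rad/s); the robot touches nothing.
It fails at once if the bar is lifted or tipped (height (world z) of bar above 0.012 m or angle between bar's own z axis and vertical above 0.2 rad).
It fails at once if the bar is moved past the stop before the stop is raised (value of joint stop_arm below 0.5 rad and y of bar_front in the frame of stop_foot below -0.012 m).
It fails at once if another thing on the table is displaced by more than 30 mm (distance of any of tape, offcut_a, offcut_b, wrench, tin, mug, driver from where it was at the start of the episode above 0.03 m).
It also fails if it takes over 58 s, if anything falls off the work surface, if the arm or the gripper's body presses on something with over 40 N, if the wrist force passes 120 N, or if a joint passes its speed limit or range.

## Working session

There is one attempt and no reset: what is moved stays moved. The work goes in short steps, Python scripts to look and compute and a tool call to move; the robot and the scene stay as the last step left them, time stands still between calls to the robot, and variables do not carry over. Pictures are saved under pics/ and viewed, at most 10 in all, crops included, and the job is handed in when it is done.

Besides the shell and the picture viewer there is one more tool, called after "Call:" as a command line: name --argument value ..., lists and objects as JSON in quotes. step_arm: Moves the arm, as the interface text tells. Its arguments: {"type":"object","properties":{"series":{"type":"array"},"gripper":{"type":"number"},"newtons":{"type":"number"}},"required":["series"]}

```bash
mkdir -p pics
cat > h.py <<'E'
import numpy as np, cv2
from workcell import monitor, viewer, job
from scipy.spatial.transform import Rotation as R
def cam(n):
    s=monitor.read_state(); p=viewer.read_camera(n)
    if 'T' not in p:
        T=np.eye(4);T[:3,:3]=R.from_rotvec(s['tcp_rot']).as_matrix();T[:3,3]=s['tool_pos'];p['Tw']=T@p['hand_eye']
    else: p['Tw']=p['T']
    return p
def ray(p,uv):
    K=p['intrinsics'];d=np.array([(uv[0]-K[0,2])/K[0,0],-(uv[1]-K[1,2])/K[1,1],-1.])
    return p['Tw'][:3,3],p['Tw'][:3,:3]@d
def atz(p,uv,z):
    o,d=ray(p,uv);return o+d*(z-o[2])/d[2]
def px(p,X):
    c=np.linalg.inv(p['Tw'])@np.append(X,1);K=p['intrinsics']
    return np.array([K[0,0]*c[0]/-c[2]+K[0,2],K[1,1]*c[1]/c[2]+K[1,2]])
def tri(rs):
    A=0;b=0
    for o,d in rs:
        d=d/np.linalg.norm(d);M=np.eye(3)-np.outer(d,d);A=A+M;b=b+M@o
    return np.linalg.solve(A,b)
E
cat > a.py <<'E'
from h import *
np.set_printoptions(precision=4,suppress=True)
zs=dict(end_face=.0125,stop_pivot=.06,stop_handle=.163,stop_foot=.01,bar_front=.0125,bar_rear=.0125,bar=0,fence=0,tape=0,offcut_a=0,wrench=0,tin=0,mug=0,driver=0)
P={n:cam(n) for n in('scene','top')}
for n,p in P.items():
    cv2.imwrite(f'pics/{n}0.png',p['image'][:,:,::-1]); print(n,p['Tw'][:3,3],{k for k in p})
    for l,z in zs.items():
        for r in viewer.spot_point(p,l)[:4]: print(l,round(r['score'],2),np.round(r['point'],1),atz(p,r['point'],z)[:3])
    for r in viewer.boxes_of(p,'bar'): print('box bar',r)
E
python3 a.py
```

```text
scene [1.6229 0.3353 0.938 ] {'Tw', 'intrinsics', 'shot', 'T', 'image'}
end_face 0.95 [254.1 283.2] [ 0.5943 -0.2184  0.0125]
stop_pivot 0.86 [266.8 287. ] [ 0.65   -0.1487  0.06  ]
stop_pivot 0.45 [351.  301.5] [0.6259 0.0936 0.06  ]
stop_handle 0.92 [281.4 232.3] [ 0.5166 -0.1573  0.163 ]
stop_foot 0.97 [275.  287.1] [ 0.5863 -0.153   0.01  ]
bar_front 0.96 [464.8 278. ] [0.3411 0.3794 0.0125]
bar_front 0.89 [144.9 253.1] [ 0.5779 -0.6218  0.0125]
bar_front 0.71 [311.9 224.3] [ 0.2133 -0.1711  0.0125]
bar_front 0.62 [285.8 291.4] [ 0.5963 -0.1136  0.0125]
bar_rear 0.76 [207.5 264.7] [ 0.5615 -0.3978  0.0125]
bar_rear 0.67 [479.6 233.8] [0.062  0.4033 0.0125]
bar_rear 0.55 [349.4 302.9] [0.5795 0.0779 0.0125]
bar_rear 0.55 [230.6 233.8] [ 0.3739 -0.4148  0.0125]
bar 0.89 [314.1 299. ] [ 0.5853 -0.0282  0.    ]
bar 0.86 [270.6 227.4] [ 0.2676 -0.3102  0.    ]
bar 0.63 [470.4 261.1] [ 0.2243  0.3884 -0.    ]
bar 0.61 [177.5 265. ] [ 0.5827 -0.4968  0.    ]
fence 0.97 [309.7 311.8] [ 0.6424 -0.0209  0.    ]
fence 0.21 [340.9 269.6] [0.4197 0.0031 0.    ]
tape 0.78 [328.1 282.4] [ 0.496
[... 2004 characters left out ...]
0.64 [316.8 251.1] [ 0.5027 -0.0206  0.    ]
offcut_a 0.98 [275.8 253.5] [0.4996 0.0829 0.    ]
wrench 0.57 [215.6 286.4] [0.4211 0.2348 0.    ]
tin 0.73 [276.7 219.2] [0.5875 0.0792 0.    ]
tin 0.67 [319.9 163.6] [ 0.7299 -0.0344  0.    ]
mug 0.55 [263.8 170.9] [0.7149 0.1103 0.    ]
driver 0.7 [420.8 242. ] [ 0.5181 -0.2834  0.    ]
driver 0.6 [311.8 285.7] [ 0.4158 -0.0058  0.    ]
box bar {'extent': [506.6, 217.8, 84.6, 34.2], 'score': 0.77}
box bar {'extent': [429.6, 338.1, 108.3, 88.1], 'score': 0.72}
box bar {'extent': [312.5, 216.8, 83.3, 25.4], 'score': 0.71}
box bar {'extent': [150.3, 367.6, 40.7, 115.1], 'score': 0.68}
box bar {'extent': [312.2, 196.3, 278.0, 45.3], 'score': 0.57}
```

View pics/top0.png

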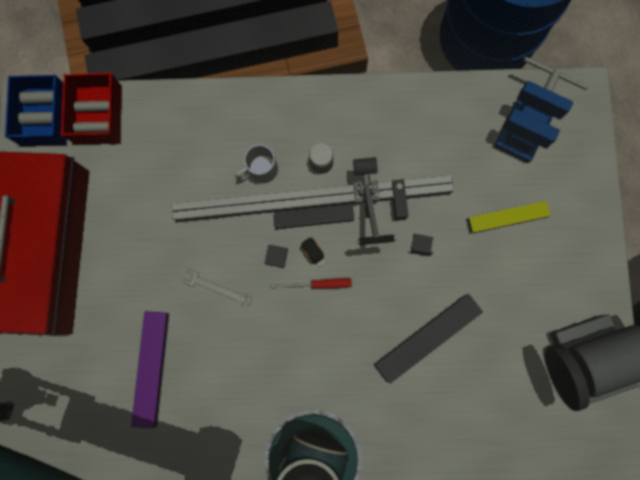

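View pics/scene0.png

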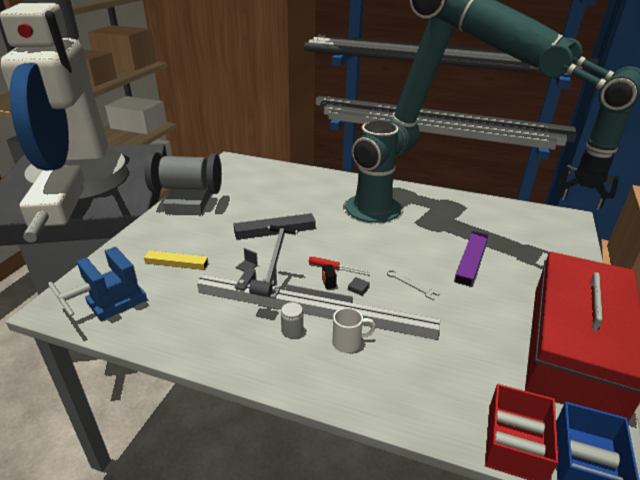

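```bash
cat > b.py <<'E'
from h import *
np.set_printoptions(precision=4,suppress=True)
P=[cam(n) for n in('scene','top')]
im=P[1]['image'];cv2.imwrite('pics/crop.png',cv2.resize(im[140:300,230:450,::-1],None,fx=3.5,fy=3.5,interpolation=cv2.INTER_CUBIC))
prior=dict(end_face=(.597,-.217,.0125),stop_pivot=(.648,-.144,.06),stop_handle=(.511,-.154,.163),stop_foot=(.594,-.155,.01),bar_front=(.60,-.116,.0125),bar_rear=(.582,.079,.0125),fence=(.638,-.016,0))
for l,X in prior.items():
    rs=[]
    for p in P:
        c=[r['point'] for r in viewer.spot_point(p,l)]
        c=[u for u in c if np.linalg.norm(np.array(u)-px(p,np.array(X)))<12]
        if c: rs.append(ray(p,min(c,key=lambda u:np.linalg.norm(np.array(u)-px(p,np.array(X))))))
    if len(rs)==2: print(l,tri(rs))
print(P[1]['intrinsics'],P[1]['T'])
s=monitor.read_state();print(s['tool_pos'],s['tcp_rot'],R.from_rotvec(s['tcp_rot']).as_matrix(),s['time'])
E
python3 b.py
```

```text
end_face [ 0.604  -0.2155  0.0228]
stop_pivot [ 0.6585 -0.1461  0.0685]
stop_handle [ 0.505  -0.1562  0.1535]
bar_front [ 0.6029 -0.1085  0.0232]
bar_rear [0.5842 0.0778 0.0109]
fence [ 0.6289 -0.0182 -0.008 ]
[[606.149    0.     327.9488]
 [  0.     606.149  245.9826]
 [  0.       0.       1.    ]] [[-0.0286  0.9887 -0.1472  0.2898]
 [-0.9996 -0.0293 -0.0032 -0.0539]
 [-0.0075  0.147   0.9891  1.5123]
 [ 0.      0.      0.      1.    ]]
[0.1793 0.6508 0.2313] [0.421  3.1132 0.    ] [[-0.9641  0.2656  0.    ]
 [ 0.2656  0.9641  0.    ]
 [-0.      0.     -1.    ]] 2.4
```

View pics/crop.png

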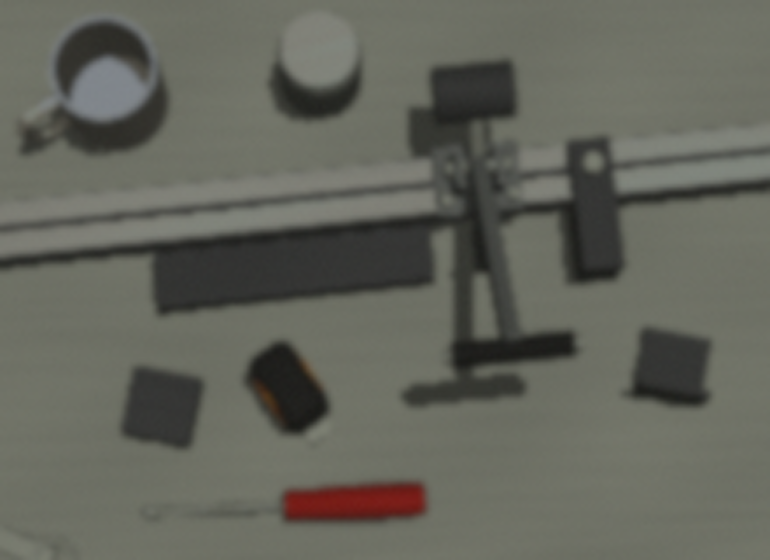

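Top view: bar-like candidates are the dark one at the fence (315,217), a larger dark one (429,339), purple (151,369) and yellow (508,217). The crop confirms the smaller dark bar against the fence, in front of the flip stop with its handle at (377,239), is the one meant. The end stop is at (400,200).

```bash
cat >> h.py <<'E'
def go(w,yaw=None):
    "shift along tool axes + turn from measured pose to world w, tool y at yaw from world y"
    s=monitor.read_state();M=R.from_rotvec(s['tcp_rot']).as_matrix()
    d=M.T@(np.array(w)-s['tool_pos']);a=np.arctan2(-M[0,1],M[1,1])
    return np.round(np.append(d,0 if yaw is None else a-yaw),4)
E
python3 - <<'E'
from h import *
p=cam('top')
for z in(0,.04):
    a,b=[atz(p,u,z) for u in((230,214.9),(450,192.9))];print(z,a,b,np.arctan2(-(a-b)[0],(a-b)[1]))
a,b=[atz(p,(230+x/3.5,140+y/3.5),.025) for x,y in((157,313),(433,283))];print('bar near edge',a,b,np.arctan2(-(a-b)[0],(a-b)[1]))
a,b=[atz(p,(230+x/3.5,140+y/3.5),.163) for x,y in((452,355),(576,345))];print('handle',a,b,np.arctan2(-(a-b)[0],(a-b)[1]))
print(go((.45,.25,.231),.087),go((.45,-.155,.231),.087))
E
```

```text
0 [0.60221809 0.19788014 0.        ] [ 0.64253035 -0.36424841  0.        ] 0.0715910278741822
0.04 [0.59395585 0.19122129 0.04      ] [ 0.63320188 -0.3560395   0.04      ] 0.07159102787418199
bar near edge [0.55678497 0.08199549 0.025     ] [ 0.57261321 -0.11517062  0.025     ] 0.0801069075017298
handle [ 0.49890612 -0.12006108  0.163     ] [ 0.503045   -0.20004724  0.163     ] 0.05169882066401828
[-3.674e-01 -3.144e-01  3.000e-04 -3.558e-01] [-4.750e-01 -7.049e-01  3.000e-04 -3.558e-01]
```

Call:
step_arm --series '[-0.046, -0.039, 0, -0.09, -0.092, -0.079, 0, -0.18, -0.138, -0.118, 0, -0.27, -0.184, -0.157, 0, -0.34, -0.23, -0.196, 0, -0.34, -0.276, -0.236, 0, -0.34, -0.322, -0.275, 0, -0.34, -0.367, -0.314, 0, -0.34]' --gripper 0

```text
time: 3.45
tool_pos: [0.4507, 0.2489, 0.2317]
tcp_rot: [-0.112, 3.138, 0.001]
wrist_force: [0.2, 0.6, -0.1]
width: -0.0
grip_force: 0.0
```

Run:
```python
from h import *
s=monitor.read_state();print(s['tool_pos'],s['tcp_rot'],s['time'])
print(go((.45,-.158,.20),.075))
```

```text
[0.45068402 0.2488932  0.23173269] [-1.11827975e-01  3.13847543e+00  8.28621315e-04] 3.45
[ 0.0297 -0.4058  0.0315 -0.0038]
```

Call:
step_arm --series '[0.005, -0.058, 0, 0, 0.01, -0.116, 0, 0, 0.015, -0.174, 0, 0, 0.02, -0.232, 0, 0, 0.03, -0.29, 0, 0, 0.04, -0.348, 0, 0, 0.04, -0.406, 0.02, 0, 0.04, -0.406, 0.05, 0]'

```text
time: 4.45
tool_pos: [0.4398, -0.1617, 0.1825]
tcp_rot: [-0.103, 3.136, -0.005]
wrist_force: [1.1, 0.1, -0.7]
width: -0.0
grip_force: 0.0
```

Run:
```python
from h import *
p=cam('wrist')
for l,z in (('stop_handle',.163),('stop_pivot',.06),('stop_foot',.01),('end_face',.0125),('bar_front',.0125)):
    for r in viewer.spot_point(p,l)[:2]: print(l,round(r['score'],2),np.round(r['point']),atz(p,r['point'],z))
cv2.imwrite('pics/w1.png',p['image'][:,:,::-1])
print(go((.45,-.158,.135),.075))
```

```text
stop_handle 0.72 [317. 397.] [ 0.50295621 -0.15860089  0.163     ]
stop_handle 0.72 [184. 280.] [ 0.44242989 -0.22551376  0.163     ]
[-0.0102 -0.0018  0.0477 -0.0025]
```

View pics/w1.png

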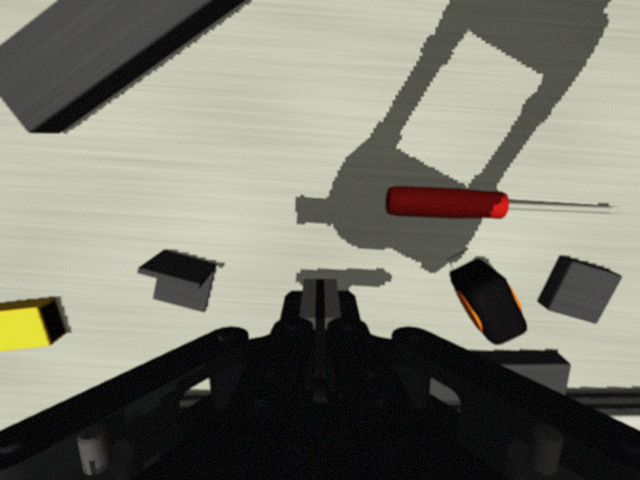

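Call:
step_arm --series '[0, 0.003, 0.025, 0, 0, 0.003, 0.045, 0, -0.015, 0.003, 0.045, 0, -0.025, 0.003, 0.045, 0, -0.035, 0.003, 0.045, 0, -0.045, 0.003, 0.045, 0, -0.055, 0.003, 0.045, 0, -0.065, 0.003, 0.045, 0]'

```text
time: 5.75
tool_pos: [0.5026, -0.1497, 0.136]
tcp_rot: [0.112, -3.137, -0.0]
wrist_force: [-2.9, -0.3, 0.2]
width: 0.001
grip_force: 0.0
```

Call:
step_arm --series '[-0.013, 0, -0.015, 0, -0.026, 0, -0.03, 0, -0.039, 0, -0.042, 0, -0.052, 0, -0.051, 0, -0.065, 0, -0.057, 0, -0.078, 0, -0.063, 0, -0.091, 0, -0.067, 0, -0.102, 0, -0.07, 0]'

```text
time: 6.75
tool_pos: [0.606, -0.1423, 0.2064]
tcp_rot: [-0.112, 3.139, -0.0]
wrist_force: [0.1, -0.1, -0.7]
width: 0.001
grip_force: 0.0
```

Run:
```python
from h import *
p=cam('scene')
cv2.imwrite('pics/s2.png',cv2.resize(p['image'][180:380,180:460,::-1],None,fx=2.8,fy=2.8))
```

```text
(no output)
```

View pics/s2.png

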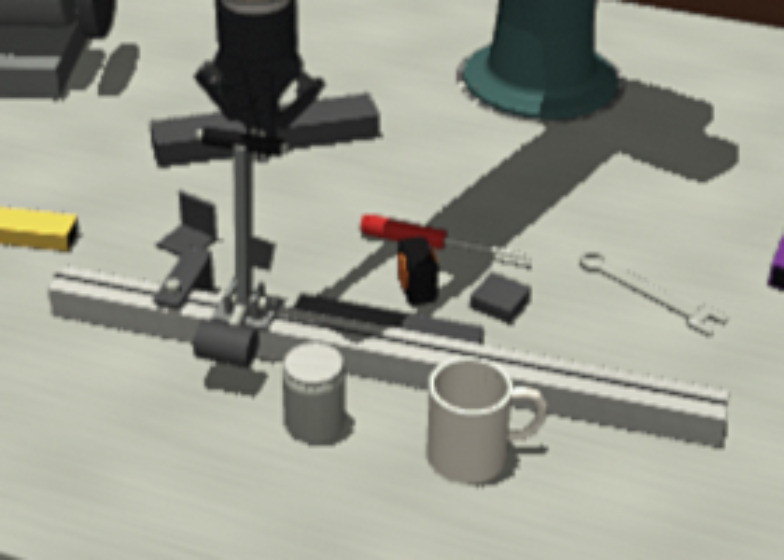

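The scene view shows the arm near upright at (243,230) and the handle at (242,140). The force has gone, so the stop is swinging on by itself. I back off and check.

Call:
step_arm --series '[0.03, 0, 0, 0, 0.07, 0, 0, 0, 0.1, 0.03, 0, 0, 0.1, 0.08, 0, 0, 0.1, 0.14, 0, 0, 0.09, 0.2, 0, 0, 0.06, 0.24, 0, 0, 0.05, 0.27, 0, 0]'

```text
time: 7.8
tool_pos: [0.5369, 0.1255, 0.2064]
tcp_rot: [-0.114, 3.139, 0.0]
wrist_force: [0.3, 0.1, 0.5]
width: -0.005
grip_force: 0.0
```

Run:
```python
from h import *
p=cam('scene');q=cam('top');w=cam('wrist')
cv2.imwrite('pics/s3.png',np.vstack([cv2.resize(p['image'][200:340,180:460,::-1],None,fx=2,fy=2),cv2.resize(q['image'][140:260,230:450,::-1],(560,306))]))
for n,c in(('scene',p),('top',q),('wrist',w)):
  for l,z in(('bar_rear',.0125),('bar_front',.0125),('bar',0),('end_face',.0125)):
    for r in viewer.spot_point(c,l)[:4]:
        X=atz(c,r['point'],z)
        if .5<X[0]<.65 and abs(X[1])<.3: print(n,l,round(r['score'],2),np.round(r['point'],1),X)
print(go((.58,.12,.2)),monitor.read_state()['tool_pos'])
```

```text
scene bar_front 0.84 [283.6 292.3] [ 0.60242305 -0.11812863  0.0125    ]
scene bar 0.74 [315.8 298.7] [ 5.82299233e-01 -2.39173187e-02 -1.11022302e-16]
scene end_face 0.73 [252.3 287.1] [ 0.61308237 -0.21528152  0.0125    ]
top bar_rear 0.91 [273.6 218.8] [0.58631282 0.08588013 0.0125    ]
top bar_front 0.87 [351.  210.3] [ 0.60227412 -0.1097857   0.0125    ]
top bar 0.91 [318.1 216.8] [ 0.59055991 -0.02613776  0.        ]
top end_face 0.71 [395.7 206.8] [ 0.60788083 -0.22282479  0.0125    ]
wrist bar_rear 0.81 [269.8 255.7] [0.58270959 0.08225495 0.0125    ]
wrist bar_front 0.77 [ 61.4 256.6] [ 0.5984491  -0.11713889  0.0125    ]
wrist bar 0.65 [170.5 247. ] [ 0.58512477 -0.01746367  0.        ]
[-0.0437 -0.0061  0.0064  0.    ] [0.53597492 0.12304137 0.20637396]
```

View pics/s3.png

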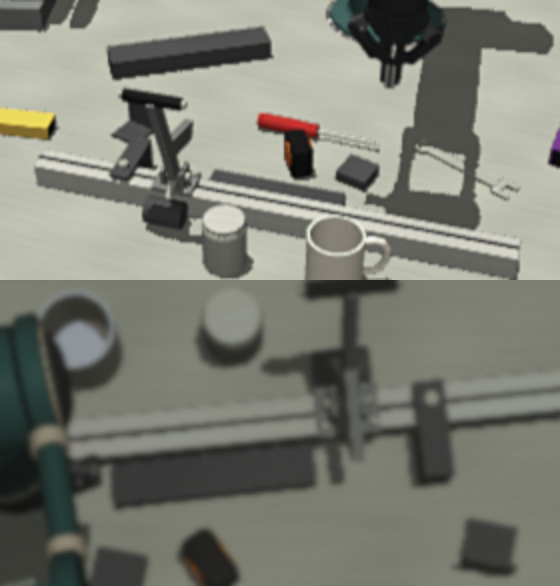

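The stop is fully raised: handle beyond upright in both views, (150,98) in the scene crop and (350,287) in the top crop. Bar's rear end at world (0.584, 0.082), so I go down behind it.

Call:
step_arm --series '[-0.025, 0, 0.03, 0, -0.044, 0, 0.06, 0, -0.044, 0, 0.1, 0, -0.044, 0, 0.14, 0, -0.044, 0, 0.17, 0, -0.044, 0, 0.187, 0, -0.044, 0, 0.195, 0, -0.044, 0, 0.195, 0]'

```text
time: 9.55
tool_pos: [0.5803, 0.1266, 0.0116]
tcp_rot: [-0.112, 3.139, 0.0]
wrist_force: [0.1, 0.9, -0.3]
width: 0.004
grip_force: 0.0
```

Run:
```python
from h import *
w=cam('wrist');s=monitor.read_state();print(s['tool_pos'],s['wrist_force'],s['time'])
cv2.imwrite('pics/w4.png',w['image'][:,:,::-1])
for l in('bar_rear','bar_front'):
    for r in viewer.spot_point(w,l)[:3]: print(l,r['score'],atz(w,r['point'],.0125))
```

```text
[0.580742   0.12667872 0.01224093] [-0.43032848 -0.03099772  0.11774901] 9.6
bar_rear 0.69 [0.5813237  0.08337848 0.0125    ]
```

View pics/w4.png

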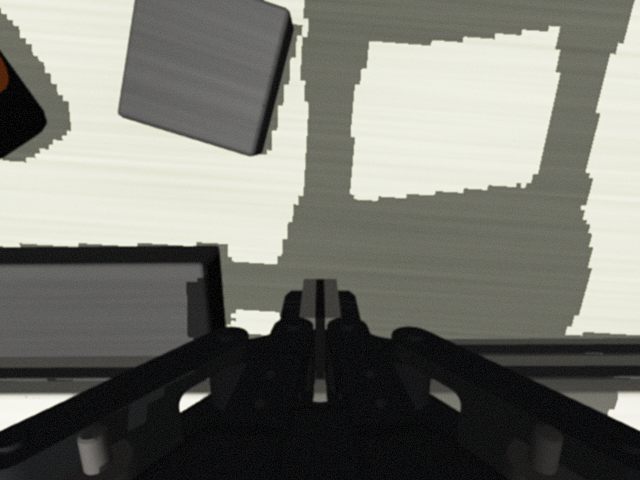

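The wrist view shows the shut fingertips at (320,290), behind the bar's rear end face at (215,310) and level with it. Now push.

Call:
step_arm --series '[0, -0.012, 0, 0, 0, -0.024, 0, 0, 0, -0.036, 0, 0, 0, -0.048, 0, 0, 0, -0.06, 0, 0, 0, -0.073, 0, 0, 0, -0.086, 0, 0, 0, -0.1, 0, 0]'

```text
time: 10.7
tool_pos: [0.5873, 0.0262, 0.0116]
tcp_rot: [-0.112, 3.139, 0.001]
wrist_force: [-0.2, 5.2, 3.4]
width: -0.0
grip_force: 2.6
```

Run:
```python
from h import *
p=cam('scene');q=cam('top');s=monitor.read_state();print(s['tool_pos'],s['wrist_force'])
cv2.imwrite('pics/s5.png',np.vstack([cv2.resize(p['image'][200:340,180:460,::-1],None,fx=2,fy=2),cv2.resize(q['image'][140:260,230:450,::-1],(560,306))]))
for n,c in(('scene',p),('top',q)):
  for l,z in(('bar_rear',.0125),('bar_front',.0125),('bar',0),('end_face',.0125)):
    for r in viewer.spot_point(c,l)[:4]:
        X=atz(c,r['point'],z)
        if .5<X[0]<.65 and abs(X[1])<.3: print(n,l,round(r['score'],2),np.round(r['point'],1),X)
```

```text
[0.58694804 0.02470882 0.0111778 ] [ 0.55236736 -0.08668562 -0.23078584]
scene bar_rear 0.8 [325.7 298.7] [0.58599182 0.00787965 0.0125    ]
scene bar 0.52 [292.2 295.9] [ 0.59501806 -0.0938801   0.        ]
scene end_face 0.85 [251.7 286.7] [ 0.61200198 -0.21779298  0.0125    ]
top bar_front 0.74 [384.9 208.2] [ 0.60509948 -0.19544656  0.0125    ]
top bar 0.95 [344.7 216.3] [ 0.58982275 -0.09372738  0.        ]
top end_face 0.82 [394.4 205.9] [ 0.61029682 -0.21965161  0.0125    ]
```

View pics/s5.png

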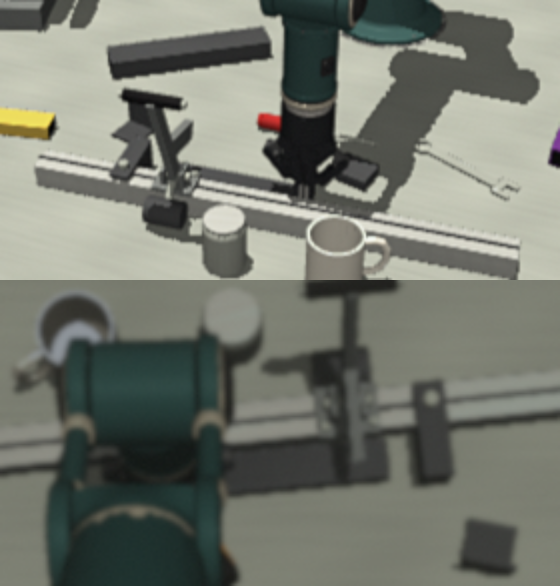

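The bar has moved straight along the fence under the raised stop, with its front at crop (387,462) and the end stop face at (413,450). About 25 mm is left.

Call:
step_arm --series '[0, -0.005, 0, 0, 0, -0.01, 0, 0, 0, -0.014, 0, 0, 0, -0.017, 0, 0, 0, -0.019, 0, 0, 0, -0.021, 0, 0, 0, -0.0225, 0, 0, 0, -0.024, 0, 0]'

```text
time: 12.2
tool_pos: [0.5886, 0.0027, 0.0112]
tcp_rot: [0.112, -3.139, -0.0]
wrist_force: [-0.4, 2.6, -0.6]
width: 0.001
grip_force: 1.3
```

Call:
step_arm --series '[0, -0.001, 0, 0, 0, -0.002, 0, 0, 0, -0.003, 0, 0]'

```text
time: 12.58
tool_pos: [0.5888, -0.0002, 0.0112]
tcp_rot: [0.112, -3.139, 0.0]
wrist_force: [-1.3, 2.6, -1.6]
width: 0.002
grip_force: 1.1
```

Still sliding friction (2.6 N), so no butt contact yet.

Call:
step_arm --series '[0, -0.001, 0, 0, 0, -0.002, 0, 0, 0, -0.003, 0, 0]'

```text
time: 12.95
tool_pos: [0.5891, -0.0032, 0.0113]
tcp_rot: [0.112, -3.14, 0.0]
wrist_force: [-0.0, 2.3, -2.1]
width: 0.002
grip_force: 1.1
```

Call:
step_arm --series '[0, -0.001, 0, 0, 0, -0.002, 0, 0]'

```text
time: 13.2
tool_pos: [0.5892, -0.0052, 0.0113]
tcp_rot: [0.112, -3.14, -0.0]
wrist_force: [-0.4, 3.9, -1.9]
width: 0.002
grip_force: 2.2
```

Call:
step_arm --series '[0, -0.001, 0, 0, 0, -0.002, 0, 0]'

```text
time: 13.45
tool_pos: [0.5892, -0.0055, 0.0113]
tcp_rot: [0.11, -3.139, -0.005]
wrist_force: [-0.3, 11.2, 0.0]
width: 0.002
grip_force: 5.6
```

Call:
step_arm --series '[0, -0.001, 0, 0]'

```text
time: 13.58
tool_pos: [0.5891, -0.0055, 0.0113]
tcp_rot: [0.109, -3.139, -0.007]
wrist_force: [-0.2, 14.4, -0.5]
width: 0.001
grip_force: 7.3
```

Butted: the force is rising while the tool stands still, and the rear end is where it should be. Back off along the fence, then up.

Call:
step_arm --series '[0, 0.01, 0, 0, 0, 0.03, 0, 0, 0, 0.05, 0, 0, 0, 0.05, -0.05, 0, 0, 0.05, -0.11, 0, 0.03, 0.07, -0.17, 0, 0.06, 0.12, -0.2, 0, 0.1, 0.18, -0.2, 0]'

```text
time: 14.58
tool_pos: [0.4892, 0.1523, 0.2145]
tcp_rot: [-0.109, 3.132, 0.003]
wrist_force: [0.3, 1.0, -0.5]
width: 0.004
grip_force: 0.0
```

Call:
step_arm --series '[0.01, 0.06, 0, 0, 0.01, 0.12, 0, 0, 0.01, 0.12, 0, 0, 0.01, 0.12, 0, 0]'

```text
time: 15.08
tool_pos: [0.4686, 0.2696, 0.2101]
tcp_rot: [0.115, -3.139, 0.001]
wrist_force: [-0.9, -0.2, -0.2]
width: -0.005
grip_force: 0.0
```

Run:
```python
from h import *
p=cam('scene');q=cam('top');s=monitor.read_state();print(s['tool_pos'],s['wrist_force'],s['joint_vel'],s['time'])
cv2.imwrite('pics/s6.png',np.vstack([cv2.resize(p['image'][200:340,180:460,::-1],None,fx=2,fy=2),cv2.resize(q['image'][140:260,230:450,::-1],(560,306))]))
for n,c in(('scene',p),('top',q)):
  for l,z in(('bar_rear',.0125),('bar_front',.0125),('bar',0),('end_face',.0125)):
    for r in viewer.spot_point(c,l)[:4]:
        X=atz(c,r['point'],z)
        if .5<X[0]<.65 and abs(X[1])<.3: print(n,l,round(r['score'],2),X)
```

```text
[0.46910594 0.2684161  0.21003712] [-0.67405207  0.41924258 -0.83421193] [-0.01798646 -0.00290503  0.00147867  0.00236174 -0.00073797  0.00034436] 15.175
scene bar_rear 0.65 [ 0.58195697 -0.02359264  0.0125    ]
scene bar 0.73 [ 0.58788287 -0.12489687  0.        ]
scene end_face 0.8 [ 0.59818368 -0.22048909  0.0125    ]
top bar_rear 0.87 [ 0.5844095  -0.02022228  0.0125    ]
top bar_front 0.63 [ 0.60620866 -0.21845944  0.0125    ]
top bar_front 0.44 [ 0.51746129 -0.2815473   0.0125    ]
top bar 0.74 [ 0.60702951 -0.21975008  0.        ]
top end_face 0.79 [ 0.60972982 -0.21281017  0.0125    ]
top end_face 0.42 [ 0.51065849 -0.00782389  0.0125    ]
```

View pics/s6.png

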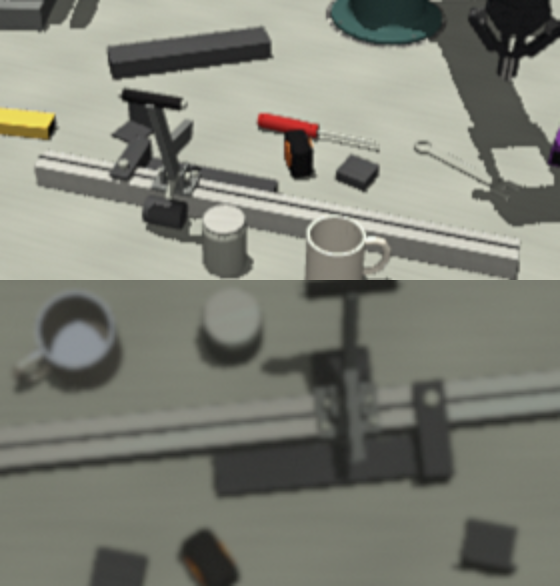

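The bar butts the end stop at crop (414,455), the stop is raised and the bystanders are in place. One check on squareness before I hand in.

Run:
```python
from h import *
q=cam('top')
cv2.imwrite('pics/s7.png',cv2.resize(cv2.convertScaleAbs(q['image'][185:225,305:415,::-1],alpha=2),None,fx=7,fy=7,interpolation=cv2.INTER_CUBIC))
```

```text
(no output)
```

View pics/s7.png

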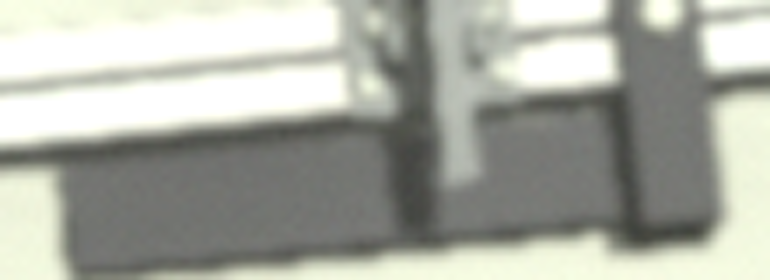

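The bar runs within about 0.02 rad of the fence: near edge (75,272)–(615,228), fence edge (0,155)–(770,80). There is no visible gap at the stop (620,165).

```bash
python3 -c "
from h import *
print(job.finish_job())"
```

```text
the job is handed in; nothing more can be done
None
```

The job is handed in: the flip stop is raised and holding by itself, the bar is butted against the end stop within about 0.02 rad of the fence, nothing else on the table visibly moved, and the arm is clear; no verdict came back.

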